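# Load the proofing bed with printing blocks and lock it

### The job

Ready the proofing bed: first turn its lock collar to the open mark, move every wooden packing stick from the bays into the open tin, and put each printing block flat into the bay of its own width, nicked end towards the brass mark at the open front and the other end pushed fully home against the stop so that it presses the switch lever flat. Only when the bed is loaded, turn the collar to its locked mark; at the end everything is still in its place, and the jar and other things on the table are left alone.

Things in the scene. Friction and masses are not known exactly. Their poses are not given: they have to be found in the camera images.
- small_block_center (a point): centre (half-way up) of the small printing block: a copper plate on an aluminium base, 56 mm long (its x), 34 mm wide (its y), 28 mm high, about 0.17 kg. One end, the -x end, has a nick 12 mm wide and 8 mm deep, cut through its full height in mid-width. May be absent (None)
- small_block_nick (a point): mid-width of the nicked end of the small block, 28 mm from its centre along its -x
- medium_block_center (a point): centre (half-way up) of the medium printing block: a copper plate on an aluminium base, 56 mm long (its x), 42 mm wide (its y), 28 mm high, about 0.2 kg. One end, the -x end, has a nick 12 mm wide and 8 mm deep, cut through its full height in mid-width. May be absent (None)
- medium_block_nick (a point): mid-width of the nicked end of the medium block, 28 mm from its centre along its -x
- large_block_center (a point): centre (half-way up) of the large printing block: a copper plate on an aluminium base, 56 mm long (its x), 50 mm wide (its y), 28 mm high, about 0.23 kg. One end, the -x end, has a nick 12 mm wide and 8 mm deep, cut through its full height in mid-width. May be absent (None)
- large_block_nick (a point): mid-width of the nicked end of the large block, 28 mm from its centre along its -x
- packing_small_center (a point): centre of a plain wooden packing stick, 46 mm long (x), 18 mm wide (y), 26 mm high, 30 g, left standing on the bed floor in a bay, roughly along the bay and clear of the lever. May be absent (None)
- packing_medium_center (a point): centre of a plain wooden packing stick, 46 mm long (x), 18 mm wide (y), 26 mm high, 30 g, left standing on the bed floor in a bay, roughly along the bay and clear of the lever. May be absent (None)
- packing_large_center (a point): centre of a plain wooden packing stick, 46 mm long (x), 18 mm wide (y), 26 mm high, 30 g, left standing on the bed floor in a bay, roughly along the bay and clear of the lever. May be absent (None)
- bay_small (a point): centre of the small block when home in its bay, 39 mm wide between rails (6 mm high, 4 thick, from 66 mm behind this point to 8 ahead). x points level to the stop, whose face (22 mm high) is 28 mm ahead; y is across. Bay floor 14 mm below (12 above the table). Brass mark at the open front, 73 mm behind. Bays lie side by side, 90 mm apart, of three widths
- lever_small (a joint): swing of the steel switch lever in the small bay, a leaf 28 mm long, 14 mm high, on an upright hinge at the stop's face: 0 released (its tip stands 11 mm out from the stop into the bay), 0.42 pressed flat into the stop by a block that is home; a light spring (about 0.4 N) pushes it out
- lever_small_tip (a point): tip of the small bay's lever; y runs along the leaf from hinge to tip, and lies along the stop when the lever is pressed flat
- bay_medium (a point): centre of the medium block when home in its bay, 47 mm wide between rails (6 mm high, 4 thick, from 66 mm behind this point to 8 ahead). x points level to the stop, whose face (22 mm high) is 28 mm ahead; y is across. Bay floor 14 mm below (12 above the table). Brass mark at the open front, 73 mm behind. Bays lie side by side, 90 mm apart, of three widths
- lever_medium (a joint): swing of the steel switch lever in the medium bay, a leaf 28 mm long, 14 mm high, on an upright hinge at the stop's face: 0 released (its tip stands 11 mm out from the stop into the bay), 0.42 pressed flat into the stop by a block that is home; a light spring (about 0.4 N) pushes it out
- lever_medium_tip (a point): tip of the medium bay's lever; y runs along the leaf from hinge to tip, and lies along the stop when the lever is pressed flat
- bay_large (a point): centre of the large block when home in its bay, 55 mm wide between rails (6 mm high, 4 thick, from 66 mm behind this point to 8 ahead). x points level to the stop, whose face (22 mm high) is 28 mm ahead; y is across. Bay floor 14 mm below (12 above the table). Brass mark at the open front, 73 mm behind. Bays lie side by side, 90 mm apart, of three widths
- lever_large (a joint): swing of the steel switch lever in the large bay, a leaf 28 mm long, 14 mm high, on an upright hinge at the stop's face: 0 released (its tip stands 11 mm out from the stop into the bay), 0.42 pressed flat into the stop by a block that is home; a light spring (about 0.4 N) pushes it out
- lever_large_tip (a point): tip of the large bay's lever; y runs along the leaf from hinge to tip, and lies along the stop when the lever is pressed flat
- collar (a joint): angle of the captive lock collar on the bed: 0 pointer at the open mark (brass stud with a short brass bar beside it, at the front, -x of the bays), 1.2 brass pointer at the locked mark (the lone stud, towards the outer end of the bed); it grows anticlockwise seen from above and has end stops at -0.1 and 1.3; it stays where it is left (friction 0.06 N m), turning level
- collar_grip (a point): middle of the upright grip bar on top of the round collar (68 mm across), on the turning axis; the bar is 60 mm long (this x, pointer at -x), 12 mm thick (y) and 24 mm high, this point half-way up it, 44 mm above the table
- tin_floor (a point): centre of the inner floor (3 mm above the table) of the open white tin, 120 (x) by 190 (y) mm outside, walls 3 mm thick and 50 mm high; the tin is fixed
- ink_jar: closed ink jar, 54 mm across, 45 mm high, standing among the blocks, not part of the job; origin at its underside
- loupe: black stand loupe, 40 mm across, 32 mm high, not part of the job; origin at its underside
- scriber: scriber with a handle, 150 mm, lying on the table, not part of the job; origin at its underside

How it is judged:
By the outcome, as a careful person would: the job done as asked, in the order asked, and still so for the second after the job is handed in, with the robot touching nothing.
Of small_block, medium_block, large_block only 2 to 3 are there at a start; the rules pass over those that are not, and their reading is None.
Of packing_small, packing_medium, packing_large only 2 to 3 are there at a start; the rules pass over those that are not, and their reading is None.
At some moment in a run one of small_block, medium_block, large_block may be knocked a few centimetres aside while the robot is not near it.
It also fails if it takes over 210 s, if anything falls off the work surface, if the arm or the gripper's body presses on something with over 40 N, if the wrist force passes 120 N, or if a joint passes its speed limit or range.

### The arm

A 6-joint arm with a two-finger parallel gripper is mounted at the origin on the work surface. World frame = base frame: x ahead of the robot, y to its left, z up, the work surface at z = 0. Lengths are in m, angles in rad, forces in N, time in s.
With the tool pointing down it reaches from about 0.25 to 0.725 m from the base axis. Payload 9.7 kg.
Tool frame: the origin (TCP) lies on the centre line of the jaws, within the pads' length; the fingertips stand 14 mm ahead of it and the grasp point (between the pads) lies 5 mm behind it; z points along the fingers, y is the line along which they close (so a half turn about z gives the same grasp; the last joint's range is limited). The gripper opens to 85 mm and grips with 20 to 120 N. Pads are 22 mm wide; open, the fingers measure 114 mm over their backs; the gripper's body (76 mm by 85 mm) begins 54 mm behind the grasp point. The pads swing forward as they close: fully open they stand 13 mm farther back than shut.
Start: joints at [1.31, 0.087, 0.176, 1.66, 0, 1.571], TCP at [0.142, 0.531, 0.245] pointing down, gripper open.
Joint ranges: [-3.13, 3.13], [-0.85, 1.81], [-1.15, 1.24], [-2.2, 2.28], [-1.44, 1.52], [-3.14, 3.14]. Speed limits (rad/s): [2.22, 2.22, 2.57, 3.14, 3.14, 3.14].

### API

Orientations are given as a rotation vector (axis times angle).
In Python, from cell import arm gives the robot as it stands. The module is installed in compiled form; this text tells all that it offers.
- The arm moves only by the tool apply_moves, never from a script. Its argument "steps" is a list that holds one entry, the list of rows, each a list of 6 numbers: the shift along the world's x, y, z in mm, then the turn, a rotation vector about the world's x, y, z in degrees. A call has 1 to 5 rows; each row is the pose to reach, as a shift and turn from the pose commanded when the call began; what a row does not reach only later rows make up. A row lasts 1/12 s, in which the tool goes at most 41.7 mm and 7.16 degrees, less where a joint would pass 70% of its speed; a pose out of reach is approached as far as the arm can. A call with a gripper value outside its range is refused whole. "hand" is the closure, from 0 (fully open) to 1 (shut), set as the call begins (left out, the last holds). The fingers move at their own pace and stop on an object; "newtons" is the grip in N (left out, the last holds). Time passes only in rows, so rows that repeat a pose let the fingers close. It gives the time, the measured TCP pose, the force, the opening and the grip force at its end, in the units of the state.
- arm.get_state(): the state, without advancing time (a new reading comes with each control period).
- arm.get_image(name): name is "scene" or "top"; returns a dict with "color" (384x512x3 uint8, red, green, blue), "depth" (384x512 float32, m along the optical axis (not along the pixel's ray), 0 where there is no reading), "vfov" (degrees; the focal length in pixels is half the picture's height over the tangent of half this angle, whatever the lens; pixels are square), "cx", "cy" (the principal point, pixels), "T" (4x4, takes a point from camera to world coordinates). Camera axes: x right, y down, z forward; pixel columns grow to the right and rows downward; lengths in m; the calibration is good to about 2 mm. A picture is of the moment at which its call begins.
- arm.hand_in(): hands the job in; it is judged then, once.
The state is a dict: "t": time; "q": joint angles; "qvel": joint speeds; "effort": joint torques, N m; "position": TCP position; "tool_rot": TCP orientation; "wrist_force": force on the tool from outside, world axes, zero at the start; "torque": the same for the moment, N m; "finger_gap": opening from 0.0 (shut) to 1.0 (fully open); "gripper_force": force on a finger pad.
Only numpy, scipy, OpenCV 4.12 (cv2) and the standard library are available. Lean on these libraries where they do the work, as an engineer would, in place of code of your own. Each camera call takes 0.05 s, during which the arm holds its last target. There are 200 camera calls.

## Working session

There is one attempt and no reset: what is moved stays moved. The work goes in short steps, Python scripts to look and compute and a tool call to move; the robot and the scene stay as the last step left them, time stands still between calls to the robot, and variables do not carry over. Pictures are saved under pics/ and viewed, at most 14 in all, crops included, and the job is handed in when it is done.

Besides the shell and the picture viewer there is one more tool, called after "Call:" as name(argument=value, ...), one argument or row to a line, values as JSON. apply_moves: Moves the arm, as the interface text tells. Its arguments: {"type":"object","properties":{"steps":{"type":"array","items":{"type":"array","items":{"type":"array","items":{"type":"number"}}}},"hand":{"type":"number"},"newtons":{"type":"number"}},"required":["steps"]}

```bash
mkdir -p pics
cat > h.py <<'E'
import numpy as np, cv2, pickle
from cell import arm
def snap(name,tag,view=True):
    im=arm.get_image(name); pickle.dump(im,open(f'pics/{tag}.pkl','wb'))
    if view: cv2.imwrite(f'pics/{tag}.png',cv2.cvtColor(im['color'],cv2.COLOR_RGB2BGR))
    return im
def load(tag): return pickle.load(open(f'pics/{tag}.pkl','rb'))
def foc(im): return im['color'].shape[0]/2/np.tan(np.radians(im['vfov'])/2)
def at(im,u,v,z=None):
    f=foc(im); T=np.array(im['T']); r=np.array([(u-im['cx'])/f,(v-im['cy'])/f,1])
    d=T[:3,:3]@r; o=T[:3,3]
    if z is None: return o+d*float(im['depth'][int(round(v)),int(round(u))])
    return o+d*(z-o[2])/d[2]
def cloud(im):
    f=foc(im);T=np.array(im['T']);h,w=im['depth'].shape
    v,u=np.mgrid[:h,:w];d=im['depth']
    P=np.stack([(u-im['cx'])/f*d,(v-im['cy'])/f*d,d],-1)
    return P@T[:3,:3].T+T[:3,3]
E
python3 - <<'E'
from h import *
for n in('top','scene'):
    im=snap(n,n+'0'); print(n,im['vfov'],im['cx'],im['cy'],np.round(im['T'],3).tolist())
    big=cv2.resize(cv2.imread(f'pics/{n}0.png'),(800,600),interpolation=cv2.INTER_CUBIC);cv2.imwrite(f'pics/{n}0b.png',big)
s=arm.get_state();print({k:np.round(v,3).tolist() for k,v in s.items()})
E
```

```text
top 51.7214280056239 261.9402321663398 187.304786851986 [[-0.002, -0.981, 0.193, 0.353], [-1.0, 0.005, 0.017, -0.002], [-0.018, -0.193, -0.981, 1.039], [0.0, 0.0, 0.0, 1.0]]
scene 45.054418669503264 259.3243949061173 185.208088796439 [[-0.834, 0.368, -0.412, 0.999], [0.552, 0.568, -0.61, 0.655], [0.01, -0.736, -0.677, 0.785], [0.0, 0.0, 0.0, 1.0]]
{'t': 0.1, 'q': [1.31, 0.087, 0.175, 1.66, -0.0, 1.571], 'qvel': [-0.002, -0.001, 0.002, 0.001, -0.001, 0.003], 'effort': [0.0, -52.156, 46.565, 0.016, -0.0, 0.0], 'position': [0.142, 0.531, 0.245], 'tool_rot': [-0.408, -3.115, 0.002], 'wrist_force': [0.189, -1.02, 0.16], 'torque': [0.006, -0.023, 0.02], 'gripper_force': 0.0, 'finger_gap': 1.001}
```

View pics/top0b.png

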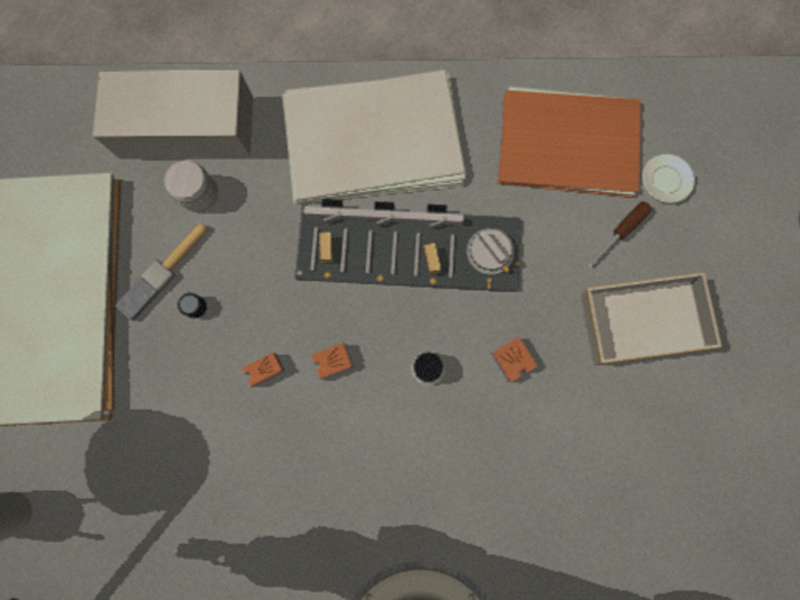

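View pics/scene0b.png

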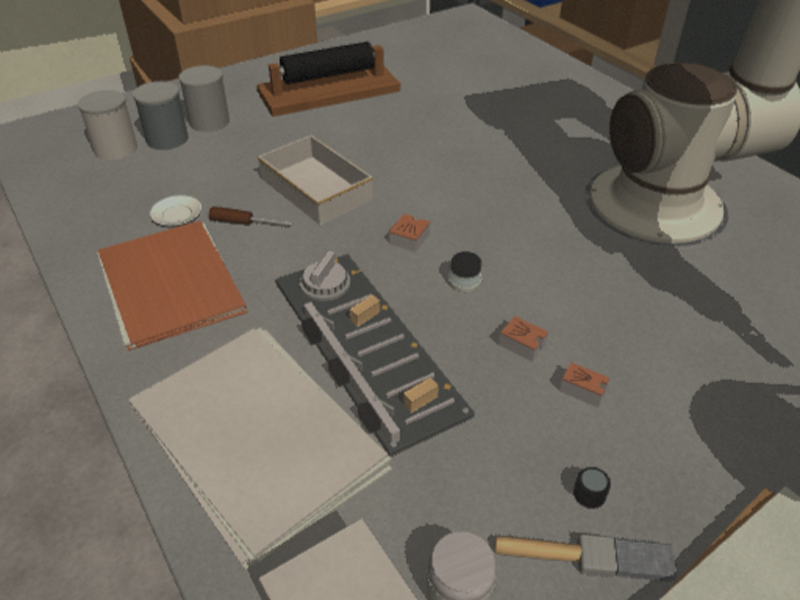

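Run:
```python
from h import *
im=load('top0'); c=cv2.cvtColor(im['color'],cv2.COLOR_RGB2BGR)
def crop(x0,y0,x1,y1,k,n): cv2.imwrite(f'pics/{n}.png',cv2.resize(c[y0:y1,x0:x1],None,fx=k,fy=k,interpolation=cv2.INTER_CUBIC))
crop(185,125,340,195,5,'c1'); crop(145,205,355,255,3.8,'c2')
hsv=cv2.cvtColor(c,cv2.COLOR_BGR2HSV)
m=cv2.inRange(hsv,(0,110,80),(14,255,255)); 
n,l,s,ct=cv2.connectedComponentsWithStats(m)
P=cloud(im)
for i in range(1,n):
    if s[i,4]>60 and s[i,1]>190:
        ys,xs=np.where(l==i); W=np.array([at(im,x,y,.028)[:2]*1000 for x,y in zip(xs,ys)],np.float32)
        print(s[i],ct[i],cv2.minAreaRect(W),'z',np.median(P[ys,xs,2]))
# bed height map checks
for u,v in [(400,340),(411*.64,287*.64),(330,225),(425*.64,368*.64)]: print(at(im,u,v).round(4))
from scipy.spatial.transform import Rotation as R
print(R.from_rotvec(arm.get_state()['tool_rot']).as_matrix().round(3))
```

```text
[316 216  28  28 424] [328.99292453 229.35613208] ((441.9628601074219, -155.37234497070312), (55.69645309448242, 50.5006217956543), 30.18390655517578) z 0.02875069860538315
[200 220  25  22 346] [212.16763006 230.33236994] ((440.8004150390625, 143.33816528320312), (41.8154411315918, 56.126407623291016), 20.384456634521484) z 0.028601431691977375
[155 226  25  21 289] [167.75778547 235.8200692 ] ((426.85455322265625, 256.2458801269531), (33.654212951660156, 56.899208068847656), 26.773353576660156) z 0.028771757611297355
[ 0.1711 -0.325  -0.0009]
[0.5665 0.0125 0.0045]
[ 0.4532 -0.1578  0.0294]
[ 0.4258 -0.0101  0.0469]
[[-0.966  0.258 -0.   ]
 [ 0.258  0.966 -0.001]
 [-0.    -0.001 -1.   ]]
```

View pics/c1.png

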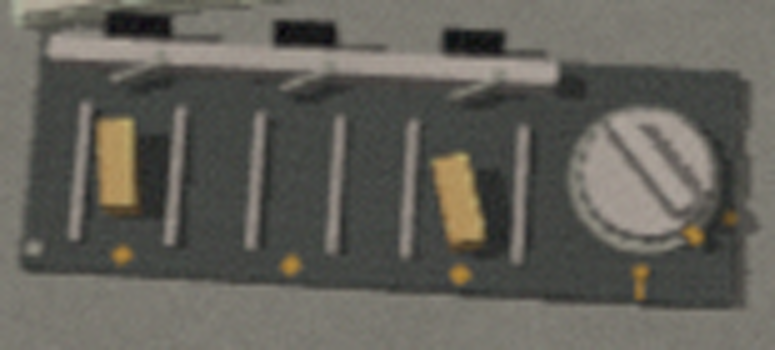

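View pics/c2.png

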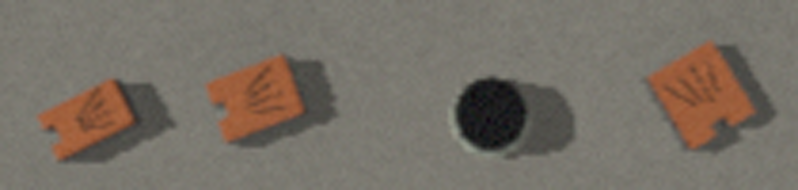

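The crops show: medium (left), small (middle) and large (right) bays, with sticks in the left and right ones; the collar pointer (693,236) lies between the open stud (640,270) and the lone stud (730,217). Nicks: small and medium at the left (+y) end, large at the bottom (-x).

Run:
```python
from h import *
im=load('top0')
g=lambda x,y,z:at(im,185+(x-2)/5,125+(y-2)/5,z)*1000
R={'m':((86,103),(75,240),(181,108),(170,245)),'s':((262,112),(251,249),(341,117),(331,254)),'l':((414,121),(405,257),(524,126),(517,262))}
mk={'m':(122,255),'s':(291,266),'l':(460,275)}
for k,(a,b,c,d) in R.items():
    A,B,C,D=[g(*p,18)if 0 else g(*p,.018) for p in(a,b,c,d)]
    f=(A+C)/2;r=(B+D)/2;dx=(f-r)[:2];ang=np.degrees(np.arctan2(dx[1],dx[0]))
    print(k,'front',f[:2].round(1),'rear',r[:2].round(1),'len',np.linalg.norm(dx).round(1),'ang',ang.round(1),'w',np.linalg.norm(A-C).round(1),np.linalg.norm(B-D).round(1),'mark',g(*mk[k],.013)[:2].round(1))
a=g(52,47,.034);b=g(556,73,.034);print('stop top front edge?',a[:2].round(1),b[:2].round(1),np.degrees(np.arctan2(-(b-a)[0],(b-a)[1]))) 
m1,m3=g(122,255,.013),g(460,275,.013);print('bed ang from marks',np.degrees(np.arctan2((m1-m3)[1],(m1-m3)[0]))-90, np.linalg.norm(m1-m3))
for n,p in {'stickm_far':(116,118),'stickm_near':(120,207),'stickl_far':(450,155),'stickl_near':(468,243)}.items(): print(n,g(*p,.038)[:2].round(1))
print('collar pts: disc c',g(643,175,.03)[:2].round(1),'pointer',g(693,236,.028)[:2].round(1),'open',g(640,270,.014)[:2].round(1),'lock',g(730,217,.014)[:2].round(1))
print('grip bar ends',g(645,130,.056)[:2].round(1),g(705,205,.056)[:2].round(1),g(605,125,.056)[:2].round(1),g(680,210,.056)[:2].round(1))
P=cloud(im)*1000
sel=(P[...,2]>50)&(P[...,2]<64)&(P[...,0]>450)&(P[...,0]<640)&(P[...,1]<-80)&(P[...,1]>-220)
q=P[sel][:,:2].astype(np.float32);print('grip cloud',len(q),cv2.minAreaRect(q))
sel=(P[...,2]>32)&(P[...,2]<46)&(P[...,0]>490)&(P[...,0]<610)&(P[...,1]<200)&(P[...,1]>-70)
n,l,s,c=cv2.connectedComponentsWithStats(sel.astype(np.uint8))
for i in range(1,n):
    if s[i,4]>20: print('stick cloud',s[i],cv2.minAreaRect(P[l==i][:,:2].astype(np.float32)),np.median(P[l==i][:,2]))
sel=(P[...,2]>35)&(P[...,1]<-230)&(P[...,1]>-480)&(P[...,0]>380)&(P[...,0]<620)
n,l,s,c=cv2.connectedComponentsWithStats(sel.astype(np.uint8))
for i in range(1,n):
    if s[i,4]>50: print('tin',s[i],cv2.minAreaRect(P[l==i][:,:2].astype(np.float32)),np.median(P[l==i][:,2]))
```

```text
m front [668.8 151.1] rear [593.2 155.3] len 75.7 ang -3.1 w 51.4 50.7 mark [587.6 156.1]
s front [663.1  60.7] rear [587.8  65.8] len 75.5 ang -3.9 w 42.5 42.5 mark [581.  66.]
l front [657.4 -29. ] rear [582.9 -24.1] len 74.7 ang -3.8 w 58.9 59.1 mark [575.6 -23.6]
stop top front edge? [696.6 192.9] [680.  -74.9] 176.46073601157974
bed ang from marks -3.806739642650058 180.0926215748258
stickm_far [655.8 157.2]
stickm_near [607.5 153.9]
stickl_far [634.4 -18.4]
stickl_near [587.1 -27.4]
collar pts: disc c [ 625.1 -119.8] pointer [ 592.5 -145.2] open [ 577.5 -118.6] lock [ 606.  -167.1]
grip bar ends [ 641.9 -118.4] [ 602.  -147.9] [644.8 -98. ] [ 599.5 -135.1]
grip cloud 94 ((621.444580078125, -123.18917846679688), (51.23515319824219, 11.871539115905762), 36.243289947509766)
stick cloud [273 165   8   9  60] ((598.5852661132812, -23.126873016357422), (22.222991943359375, 18.18792152404785), 0.3118193745613098) 38.649104837582215
tin [375 175  86  58 696] ((506.3924865722656, -375.0464782714844), (123.4323959350586, 194.85728454589844), 7.42339563369751) 49.38392031895417
```

Call:
apply_moves(
  steps=[
    [[120,-160,0,0,0,25],[120,-160,0,0,0,25],[120,-160,0,0,0,25],[120,-160,0,0,0,25],[120,-160,0,0,0,25]],
  ],
  hand=0.4,
  newtons=40,
)

```text
t: 0.52
position: [0.2624, 0.3696, 0.2449]
tool_rot: [0.285, -3.128, 0.001]
wrist_force: [0.9, -0.6, -0.2]
finger_gap: 0.603
gripper_force: 0.0
```

Run:
```python
from h import *
from scipy.spatial.transform import Rotation as R
s=arm.get_state();print({k:np.round(v,3).tolist() for k,v in s.items()});print(R.from_rotvec(s['tool_rot']).as_matrix().round(3))
```

```text
{'t': 0.517, 'q': [0.954, -0.143, -0.049, 1.665, -0.0, 0.772], 'qvel': [-0.975, -0.38, -0.338, 0.035, -0.003, -0.834], 'effort': [9.566, -35.781, 47.291, 0.455, 0.131, 0.13], 'position': [0.262, 0.37, 0.245], 'tool_rot': [0.285, -3.128, 0.001], 'wrist_force': [0.86, -0.601, -0.224], 'torque': [0.029, -0.011, -0.03], 'gripper_force': 0.0, 'finger_gap': 0.603}
[[-0.984 -0.18  -0.   ]
 [-0.18   0.984 -0.   ]
 [ 0.    -0.    -1.   ]]
```

Call:
apply_moves(
  steps=[
    [[121,-164,0,0,0,25],[121,-164,0,0,0,25],[121,-164,0,0,0,25],[121,-164,0,0,0,25],[121,-164,0,0,0,25]],
  ],
)

```text
t: 0.93
position: [0.3707, 0.2234, 0.2451]
tool_rot: [0.957, -2.992, -0.0]
wrist_force: [0.3, 1.0, -0.4]
finger_gap: 0.599
gripper_force: 0.0
```

Call:
apply_moves(
  steps=[
    [[121,-164,-30,0,0,0],[121,-164,-30,0,0,0],[121,-164,-30,0,0,0],[121,-164,-30,0,0,0],[121,-164,-30,0,0,0]],
  ],
)

```text
t: 1.35
position: [0.4921, 0.0584, 0.2148]
tool_rot: [0.945, -2.996, -0.0]
wrist_force: [0.5, 1.1, 0.0]
finger_gap: 0.599
gripper_force: 0.0
```

Call:
apply_moves(
  steps=[
    [[122,-164,-95,0,0,0],[122,-164,-95,0,0,0],[122,-164,-95,0,0,0],[122,-164,-95,0,0,0],[122,-164,-95,0,0,0],[122,-164,-95,0,0,0]],
  ],
)

```text
invalid input at $.steps[0]: expected 1 to 5 rows
```

```bash
cat >> h.py <<'E'
from scipy.spatial.transform import Rotation as R
def st():
    s=arm.get_state();r=R.from_rotvec(s['tool_rot']).as_matrix();p=np.array(s['position'])*1000
    print('t',round(s['t'],1),'p',p.round(1),'yaw',np.degrees(np.arctan2(r[1,1],r[0,1])).round(1),'gap',round(s['finger_gap']*85,1),'gf',round(s['gripper_force'],1),'F',np.round(s['wrist_force'],1),'q6',round(s['q'][5],2))
    return p
E
python3 -c "from h import *;st()"
```

```text
t 1.4 p [492.1  58.4 214.8] yaw 125.0 gap 50.9 gf 0.0 F [0.5 1.1 0. ] q6 -0.49
```

Call:
apply_moves(
  steps=[
    [[110,-145,-50,0,0,0],[110,-145,-50,0,0,0],[110,-145,-50,0,0,0],[110,-145,-50,0,0,0],[110,-145,-50,0,0,0]],
  ],
)

```text
t: 1.77
position: [0.6024, -0.0877, 0.1627]
tool_rot: [0.942, -2.995, -0.001]
wrist_force: [0.9, -0.6, 0.1]
finger_gap: 0.6
gripper_force: 0.0
```

Call:
apply_moves(
  steps=[
    [[25,-35,-65,0,0,0],[25,-35,-65,0,0,0],[25,-35,-65,0,0,0],[25,-35,-65,0,0,0]],
  ],
)

```text
t: 2.1
position: [0.6251, -0.1198, 0.0975]
tool_rot: [0.943, -2.992, -0.004]
wrist_force: [0.4, 0.8, 0.9]
finger_gap: 0.603
gripper_force: 0.0
```

Run:
```python
from h import *
st();im=snap('top','t1');c=cv2.cvtColor(im['color'],cv2.COLOR_RGB2BGR)[110:200,230:340];b=cv2.imread('pics/t1.png')
im2=snap('scene','s1');c2=cv2.cvtColor(im2['color'],cv2.COLOR_RGB2BGR)[130:230,150:260]
cv2.imwrite('pics/c3.png',np.hstack([cv2.resize(c,(400,400*90//110)),cv2.resize(c2,(360,400*90//110))]))
```

```text
t 2.1 p [ 625.1 -119.8   97.5] yaw 125.0 gap 51.2 gf 0.0 F [0.4 0.8 0.9] q6 -0.8
```

View pics/c3.png

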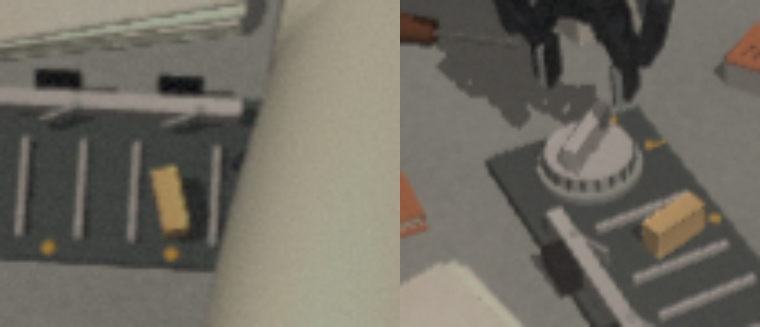

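The fingers straddle the bar, ends aligned. Descend and close.

Call:
apply_moves(
  steps=[
    [[0,0,-35,0,0,0],[0,0,-47,0,0,0],[0,0,-47,0,0,0],[0,0,-47,0,0,0]],
  ],
)

```text
t: 2.53
position: [0.6262, -0.1187, 0.0543]
tool_rot: [-0.947, 2.995, 0.0]
wrist_force: [-0.4, -0.5, 1.5]
finger_gap: 0.6
gripper_force: 0.0
```

Call:
apply_moves(
  steps=[
    [[0,0,0,0,0,0],[0,0,0,0,0,0],[0,0,0,0,0,0],[0,0,0,0,0,0],[0,0,0,0,0,0]],
  ],
  hand=1,
)

```text
t: 2.95
position: [0.6286, -0.1215, 0.0554]
tool_rot: [-0.943, 2.992, -0.009]
wrist_force: [7.2, -10.5, 1.0]
finger_gap: 0.132
gripper_force: 43.2
```

```bash
python3 -c "
from h import *
st();print(arm.get_state()['torque'])"
```

```text
t 3.0 p [ 628.6 -121.5   55.4] yaw 125.0 gap 11.2 gf 43.2 F [  7.2 -10.5   1. ] q6 -0.8
[-1.91877969 -1.30185506  0.04322846]
```

Call:
apply_moves(
  steps=[
    [[1,-1.5,0,0,0,-5],[2,-3,0,0,0,-11],[2,-3,0,0,0,-17],[2,-3,0,0,0,-22],[2,-3,0,0,0,-26]],
  ],
)

```text
t: 3.37
position: [0.629, -0.1223, 0.0554]
tool_rot: [-0.241, 3.13, -0.0]
wrist_force: [-1.0, 1.0, 7.0]
finger_gap: 0.123
gripper_force: 44.1
```

Call:
apply_moves(
  steps=[
    [[0,0,0,0,0,-5],[0,0,0,0,0,-9],[0,0,0,0,0,-12.8],[0,0,0,0,0,-12.8],[0,0,0,0,0,-12.8]],
  ],
)

```text
t: 3.78
position: [0.6291, -0.1227, 0.0554]
tool_rot: [0.104, 3.137, -0.001]
wrist_force: [-1.3, -0.1, 7.6]
finger_gap: 0.126
gripper_force: 44.1
```

```bash
python3 -c "
from h import *
st();print(arm.get_state()['torque'])"
```

```text
t 3.8 p [ 629.1 -122.7   55.4] yaw 86.2 gap 10.7 gf 44.1 F [-1.3 -0.1  7.6] q6 -0.13
[ 0.01841255  0.30285045 -0.05451165]
```

Call:
apply_moves(
  steps=[
    [[0,0,0,0,0,0],[0,0,0,0,0,0],[0,0,0,0,0,0]],
  ],
  hand=0.55,
)

```text
t: 4.03
position: [0.6284, -0.1223, 0.0535]
tool_rot: [0.102, 3.14, 0.0]
wrist_force: [1.0, 0.4, -0.3]
finger_gap: 0.447
gripper_force: 0.0
```

Call:
apply_moves(
  steps=[
    [[0,0,30,0,0,0],[0,0,60,0,0,0],[-16,40,60,0,0,7],[-16,80,60,0,0,14],[-16,99,60,0,0,14.6]],
  ],
)

```text
t: 4.45
position: [0.612, -0.0204, 0.1142]
tool_rot: [-0.31, 3.125, 0.001]
wrist_force: [-0.3, 0.4, 0.3]
finger_gap: 0.448
gripper_force: 0.0
```

Call:
apply_moves(
  steps=[
    [[0,0,-20,0,0,0],[0,0,-20,0,0,0],[0,0,-20,0,0,0]],
  ],
)

```text
t: 4.7
position: [0.6116, -0.0232, 0.0924]
tool_rot: [0.298, -3.125, -0.0]
wrist_force: [-0.8, 0.0, 0.3]
finger_gap: 0.451
gripper_force: 0.0
```

Run:
```python
from h import *
st();im2=snap('scene','s2',0);c2=cv2.cvtColor(im2['color'],cv2.COLOR_RGB2BGR)[130:280,150:310]
cv2.imwrite('pics/c4.png',cv2.resize(c2,None,fx=4,fy=4,interpolation=cv2.INTER_CUBIC))
```

```text
t 4.7 p [611.6 -23.2  92.4] yaw 100.9 gap 38.3 gf 0.0 F [-0.8  0.   0.3] q6 -0.23
```

View pics/c4.png

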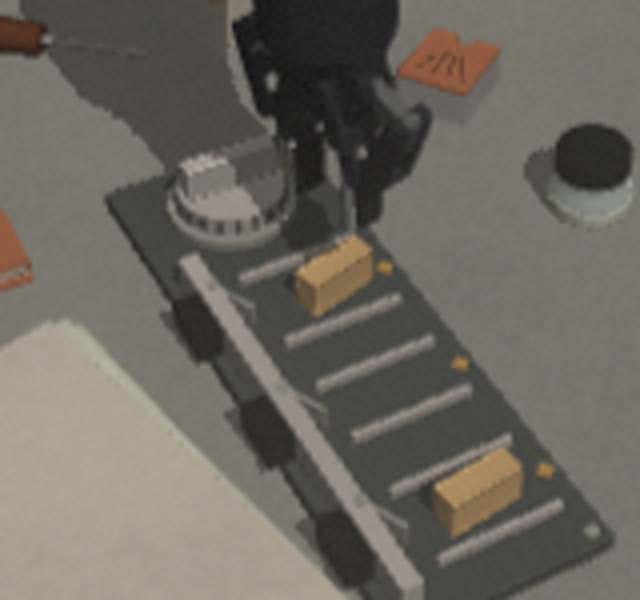

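Call:
apply_moves(
  steps=[
    [[0,0,-30,0,0,0],[0,0,-50,0,0,0],[0,0,-58.5,0,0,0],[0,0,-58.5,0,0,0]],
  ],
)

```text
t: 5.08
position: [0.6113, -0.024, 0.0331]
tool_rot: [0.295, -3.124, -0.001]
wrist_force: [-0.1, -0.3, 1.0]
finger_gap: 0.447
gripper_force: 0.0
```

Call:
apply_moves(
  steps=[
    [[0,0,0,0,0,0],[0,0,0,0,0,0],[0,0,0,0,0,0],[0,0,0,0,0,0]],
  ],
  hand=1,
  newtons=25,
)

```text
t: 5.42
position: [0.6133, -0.0235, 0.0365]
tool_rot: [-0.297, 3.125, -0.001]
wrist_force: [-1.0, -1.2, 5.1]
finger_gap: 0.203
gripper_force: 29.0
```

```bash
python3 -c "
from h import *
st()"
```

```text
t 5.4 p [613.3 -23.5  36.5] yaw 100.8 gap 17.2 gf 29.0 F [-1.  -1.2  5.1] q6 -0.23
```

Call:
apply_moves(
  steps=[
    [[0,0,40,0,0,0],[0,0,80,0,0,0],[-10,-38,85,0,0,0],[-20,-76,85,0,0,0],[-30,-114,85,0,0,0]],
  ],
)

```text
t: 5.83
position: [0.5827, -0.1381, 0.1218]
tool_rot: [-0.3, 3.124, -0.002]
wrist_force: [0.4, -1.0, -1.2]
finger_gap: 0.198
gripper_force: 28.3
```

Call:
apply_moves(
  steps=[
    [[-50,-200,0,0,0,0],[-50,-200,0,0,0,0],[-50,-200,0,0,0,0],[-50,-200,0,0,0,0],[-50,-200,0,0,0,0]],
  ],
)

```text
t: 6.25
position: [0.5316, -0.3395, 0.1206]
tool_rot: [-0.297, 3.127, -0.001]
wrist_force: [1.4, 0.0, -0.8]
finger_gap: 0.204
gripper_force: 28.3
```

Call:
apply_moves(
  steps=[
    [[-25,-83,0,0,0,0],[-25,-83,0,0,0,0],[-25,-83,-30,0,0,0],[-25,-83,-60,0,0,0],[-25,-83,-85,0,0,0]],
  ],
)

```text
t: 6.67
position: [0.5067, -0.4214, 0.0336]
tool_rot: [-0.294, 3.127, -0.0]
wrist_force: [1.2, 0.1, -1.6]
finger_gap: 0.202
gripper_force: 28.3
```

```bash
python3 -c "
from h import *
st()"
```

```text
t 6.7 p [ 506.7 -421.4   33.6] yaw 100.7 gap 17.2 gf 28.3 F [ 1.2  0.1 -1.6] q6 -0.88
```

Call:
apply_moves(
  steps=[
    [[0,0,-5,0,0,0],[0,0,-5,0,0,0]],
  ],
)

```text
t: 6.83
position: [0.5067, -0.4201, 0.0287]
tool_rot: [0.297, -3.126, -0.002]
wrist_force: [-0.2, 1.2, 0.1]
finger_gap: 0.202
gripper_force: 29.0
```

Call:
apply_moves(
  steps=[
    [[0,0,0,0,0,0],[0,0,0,0,0,0],[0,0,40,0,0,0],[0,0,80,0,0,0],[0,0,105,0,0,0]],
  ],
  hand=0.55,
)

```text
t: 7.25
position: [0.5081, -0.4206, 0.14]
tool_rot: [-0.298, 3.124, -0.005]
wrist_force: [1.6, -1.0, 1.6]
finger_gap: 0.452
gripper_force: 0.0
```

Call:
apply_moves(
  steps=[
    [[44,200,0,0,0,0],[44,200,0,0,0,0],[44,200,0,0,0,0],[44,200,0,0,0,0],[44,200,0,0,0,0]],
  ],
)

```text
t: 7.67
position: [0.5518, -0.2181, 0.1363]
tool_rot: [-0.298, 3.126, -0.001]
wrist_force: [0.7, -0.7, -0.2]
finger_gap: 0.451
gripper_force: 0.0
```

Call:
apply_moves(
  steps=[
    [[44,200,0,0,0,-7],[44,200,0,0,0,-7],[44,200,0,0,0,-7],[44,200,0,0,0,-7],[44,200,0,0,0,-7]],
  ],
)

```text
t: 8.08
position: [0.5958, -0.0179, 0.1364]
tool_rot: [-0.107, 3.138, 0.0]
wrist_force: [-0.1, -0.2, -0.7]
finger_gap: 0.451
gripper_force: 0.0
```

Call:
apply_moves(
  steps=[
    [[38,176,0,0,0,0],[38,176,0,0,0,0],[38,176,0,0,0,0],[38,176,-20,0,0,0],[38,176,-40,0,0,0]],
  ],
)

```text
t: 8.5
position: [0.6356, 0.1612, 0.0987]
tool_rot: [-0.111, 3.132, 0.004]
wrist_force: [1.4, 1.0, -0.1]
finger_gap: 0.451
gripper_force: 0.0
```

Run:
```python
from h import *
st()
im=snap('top','t3',0);c=cv2.cvtColor(im['color'],cv2.COLOR_RGB2BGR)[120:215,290:470]
im2=snap('scene','s3',0);c2=cv2.cvtColor(im2['color'],cv2.COLOR_RGB2BGR)[150:290,180:310]
cv2.imwrite('pics/c5.png',np.hstack([cv2.resize(c,(400,211+169))[:380],cv2.resize(c2,(353,380))]))
```

```text
t 8.5 p [635.6 161.2  98.7] yaw 94.1 gap 38.3 gf 0.0 F [ 1.4  1.  -0.1] q6 0.18
```

View pics/c5.png

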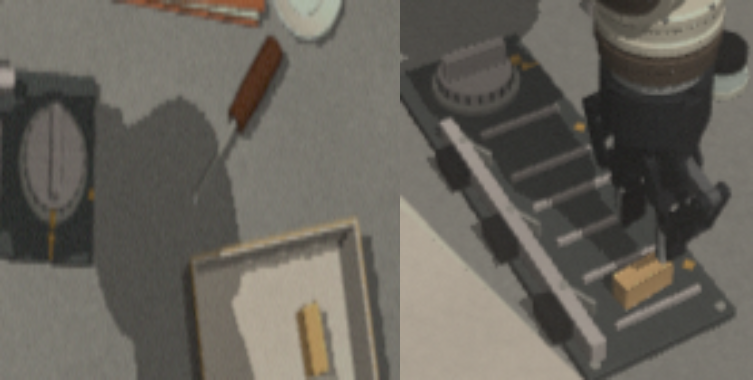

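The collar points at the open mark (left, ~(52,225)), the first stick lies in the tin, and the gripper is over the second stick.

Call:
apply_moves(
  steps=[
    [[0,0,-20,0,0,0],[0,0,-20,0,0,0],[0,0,-20,0,0,0]],
  ],
)

```text
t: 8.85
position: [0.633, 0.155, 0.0754]
tool_rot: [0.105, -3.139, 0.0]
wrist_force: [-0.1, -0.5, 0.7]
finger_gap: 0.446
gripper_force: 0.0
```

```bash
python3 -c "
from h import *
st()"
```

```text
t 8.8 p [633.  155.   75.4] yaw 93.8 gap 37.9 gf 0.0 F [-0.1 -0.5  0.7] q6 0.17
```

Call:
apply_moves(
  steps=[
    [[0,0,-30,0,0,0],[0,0,-42,0,0,0],[0,0,-42,0,0,0]],
  ],
)

```text
t: 9.1
position: [0.6329, 0.1549, 0.0319]
tool_rot: [0.104, -3.139, 0.0]
wrist_force: [0.2, -0.8, -0.4]
finger_gap: 0.449
gripper_force: 0.0
```

Call:
apply_moves(
  steps=[
    [[0,0,0,0,0,0],[0,0,0,0,0,0],[0,0,0,0,0,0],[0,0,0,0,0,0]],
  ],
  hand=1,
)

```text
t: 9.43
position: [0.6338, 0.1556, 0.0342]
tool_rot: [-0.105, 3.138, 0.0]
wrist_force: [-1.7, -1.0, 6.3]
finger_gap: 0.205
gripper_force: 27.7
```

Call:
apply_moves(
  steps=[
    [[0,0,40,0,0,0],[0,0,80,0,0,0],[-10,-38,90,0,0,0],[-20,-76,90,0,0,0],[-30,-114,90,0,0,0]],
  ],
)

```text
t: 9.85
position: [0.6035, 0.041, 0.1246]
tool_rot: [-0.108, 3.137, 0.0]
wrist_force: [1.0, -0.4, -0.8]
finger_gap: 0.202
gripper_force: 27.0
```

Call:
apply_moves(
  steps=[
    [[-50,-200,0,0,0,0],[-50,-200,0,0,0,0],[-50,-200,0,0,0,0],[-50,-200,0,0,0,0],[-50,-200,0,0,0,0]],
  ],
)

```text
t: 10.27
position: [0.5525, -0.1603, 0.1233]
tool_rot: [-0.106, 3.139, -0.0]
wrist_force: [0.3, -0.3, -0.9]
finger_gap: 0.201
gripper_force: 27.0
```

Call:
apply_moves(
  steps=[
    [[-50,-176,0,0,0,0],[-50,-176,0,0,0,0],[-50,-176,0,0,0,0],[-50,-176,0,0,0,0],[-50,-176,0,0,0,0]],
  ],
)

```text
t: 10.68
position: [0.5016, -0.3386, 0.1231]
tool_rot: [0.101, -3.14, 0.002]
wrist_force: [-0.4, -0.3, -0.8]
finger_gap: 0.202
gripper_force: 27.0
```

Call:
apply_moves(
  steps=[
    [[0,0,-40,0,0,0],[0,0,-80,0,0,0],[0,0,-93,0,0,0],[0,0,-93,0,0,0]],
  ],
)

```text
t: 11.02
position: [0.5017, -0.3334, 0.0269]
tool_rot: [0.105, -3.136, -0.004]
wrist_force: [0.4, 0.2, 0.1]
finger_gap: 0.201
gripper_force: 28.2
```

Call:
apply_moves(
  steps=[
    [[0,0,0,0,0,0],[0,0,0,0,0,0],[0,0,40,0,0,0],[0,0,80,0,0,0],[0,0,113,0,0,0]],
  ],
  hand=0.5,
)

```text
t: 11.43
position: [0.5039, -0.3342, 0.1472]
tool_rot: [-0.107, 3.137, -0.003]
wrist_force: [1.2, -0.9, 0.4]
finger_gap: 0.5
gripper_force: 0.0
```

```bash
cat >> h.py <<'E'
def blocks(im,zt=.028,vmin=190):
    hsv=cv2.cvtColor(im['color'],cv2.COLOR_RGB2HSV)
    m=cv2.inRange(hsv,(0,110,80),(14,255,255)); n,l,s,ct=cv2.connectedComponentsWithStats(m); P=cloud(im)
    for i in range(1,n):
        if s[i,4]>60 and s[i,1]>vmin and s[i,4]<900:
            ys,xs=np.where(l==i)
            r=cv2.minAreaRect(np.array([at(im,x,y,zt)[:2]*1000 for x,y in zip(xs,ys)],np.float32))
            print('blk',np.round(r[0],1),np.round(r[1],1),round(r[2],1),'n',s[i,4],'z',np.median(P[ys,xs,2]).round(4))
E
python3 -c "
from h import *
st();blocks(snap('top','t4',0))"
```

```text
t 11.4 p [ 503.9 -334.2  147.2] yaw 93.9 gap 42.5 gf 0.0 F [ 1.2 -0.9  0.4] q6 -0.65
blk [ 441.8 -155.5] [55.4 50.5] 30.3 n 425 z 0.029
blk [440.8 143.4] [42.4 56. ] 20.4 n 346 z 0.0288
blk [426.9 256.2] [33.7 56.9] 26.8 n 287 z 0.0285
```

Call:
apply_moves(
  steps=[
    [[-59,178,-30,0,0,26.3],[-59,178,-30,0,0,26.3],[-59,178,-30,0,0,26.3],[-59,178,-30,0,0,26.3],[-59,178,-30,0,0,26.3]],
  ],
  hand=0.12,
)

```text
t: 11.9
position: [0.4433, -0.1534, 0.114]
tool_rot: [-0.827, 3.029, -0.001]
wrist_force: [-0.2, -0.3, -0.1]
finger_gap: 0.881
gripper_force: 0.0
```

Call:
apply_moves(
  steps=[
    [[0,0,-30,0,0,0],[0,0,-30,0,0,0],[0,0,-30,0,0,0]],
  ],
)

```text
t: 12.15
position: [0.4442, -0.156, 0.0836]
tool_rot: [0.819, -3.033, 0.0]
wrist_force: [0.6, -0.7, 0.5]
finger_gap: 0.88
gripper_force: 0.0
```

Run:
```python
from h import *
st();im2=snap('scene','s5',0);c2=cv2.cvtColor(im2['color'],cv2.COLOR_RGB2BGR)[90:200,200:330]
cv2.imwrite('pics/c6.png',cv2.resize(c2,None,fx=4,fy=4,interpolation=cv2.INTER_CUBIC))
```

```text
t 12.2 p [ 444.2 -156.    83.6] yaw 120.2 gap 74.8 gf 0.0 F [ 0.6 -0.7  0.5] q6 -0.86
```

View pics/c6.png

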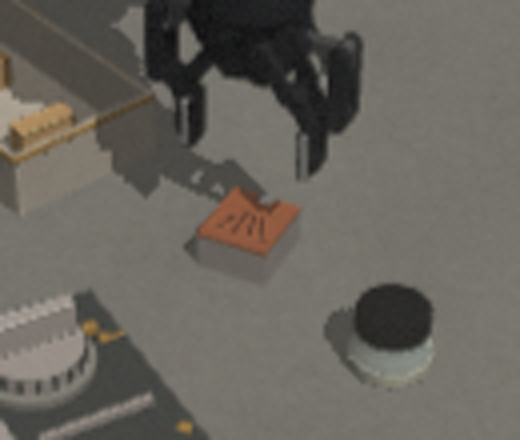

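Call:
apply_moves(
  steps=[
    [[0,0,-30,0,0,0],[0,0,-62,0,0,0],[0,0,-62,0,0,0],[0,0,-62,0,0,0]],
  ],
)

```text
t: 12.53
position: [0.4441, -0.1568, 0.0213]
tool_rot: [0.815, -3.032, -0.002]
wrist_force: [1.1, 0.4, 1.0]
finger_gap: 0.878
gripper_force: 0.0
```

Call:
apply_moves(
  steps=[
    [[0,0,0,0,0,0],[0,0,0,0,0,0],[0,0,0,0,0,0],[0,0,0,0,0,0]],
  ],
  hand=1,
  newtons=40,
)

```text
t: 12.87
position: [0.4457, -0.157, 0.0234]
tool_rot: [-0.816, 3.031, -0.003]
wrist_force: [-0.3, 0.0, 6.2]
finger_gap: 0.576
gripper_force: 41.9
```

```bash
python3 -c "
from h import *
st()"
```

```text
t 12.9 p [ 445.7 -157.    23.4] yaw 120.1 gap 49.0 gf 41.9 F [-0.3  0.   6.2] q6 -0.86
```

Call:
apply_moves(
  steps=[
    [[0,0,35,0,0,0],[0,0,75,0,0,0],[25,20,75,0,0,-7],[50,38,75,0,0,-14],[75,56,75,0,0,-21]],
  ],
)

```text
t: 13.28
position: [0.5211, -0.1, 0.0983]
tool_rot: [-0.239, 3.129, -0.002]
wrist_force: [-0.1, -1.0, -2.3]
finger_gap: 0.574
gripper_force: 44.1
```

Call:
apply_moves(
  steps=[
    [[33,25,0,0,0,-6],[66,50,0,0,0,-12.9],[98,74,0,0,0,-12.9],[98,74,0,0,0,-12.9],[98,74,0,0,0,-12.9]],
  ],
)

```text
t: 13.7
position: [0.6185, -0.0249, 0.0956]
tool_rot: [-0.098, -3.139, -0.0]
wrist_force: [0.0, -0.7, -2.5]
finger_gap: 0.577
gripper_force: 44.1
```

Run:
```python
from h import *
st();im2=snap('scene','s6',0);c2=cv2.cvtColor(im2['color'],cv2.COLOR_RGB2BGR)[120:250,170:310]
im=snap('top','t6',0);c=cv2.cvtColor(im['color'],cv2.COLOR_RGB2BGR)[110:210,200:310]
cv2.imwrite('pics/c7.png',np.hstack([cv2.resize(c,(385,400)),cv2.resize(c2,(400,400))]))
```

```text
t 13.7 p [618.5 -24.9  95.6] yaw 86.4 gap 49.1 gf 44.1 F [ 0.  -0.7 -2.5] q6 0.02
```

View pics/c7.png

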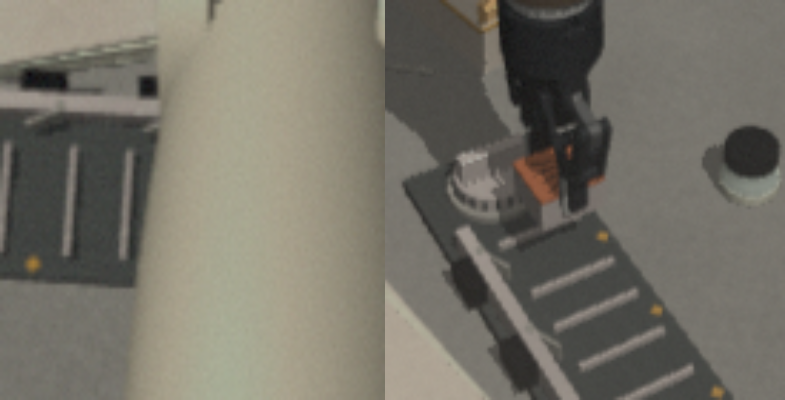

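Call:
apply_moves(
  steps=[
    [[0,0,-25,0,0,0],[0,0,-46,0,0,0],[0,0,-46,0,0,0],[0,0,-46,0,0,0]],
  ],
)

```text
t: 14.13
position: [0.6161, -0.0272, 0.05]
tool_rot: [-0.104, -3.138, 0.0]
wrist_force: [0.4, -0.5, -2.3]
finger_gap: 0.57
gripper_force: 44.0
```

Call:
apply_moves(
  steps=[
    [[0,0.5,-6,0,0,0],[0,0.5,-12,0,0,0],[0,0.5,-12,0,0,0],[0,0.5,-12,0,0,0]],
  ],
)

```text
t: 14.47
position: [0.6173, -0.0259, 0.0381]
tool_rot: [0.103, 3.14, -0.0]
wrist_force: [-0.6, 0.4, -2.6]
finger_gap: 0.574
gripper_force: 44.1
```

Call:
apply_moves(
  steps=[
    [[0,0,-2,0,0,0],[0,0,-2,0,0,0],[0,0,-2,0,0,0]],
  ],
)

```text
t: 14.72
position: [0.6174, -0.0258, 0.0359]
tool_rot: [0.102, 3.14, -0.0]
wrist_force: [0.4, -0.0, -2.2]
finger_gap: 0.572
gripper_force: 44.1
```

Call:
apply_moves(
  steps=[
    [[6,-0.4,0,0,0,0],[12,-0.8,0,0,0,0],[18,-1.2,0,0,0,0],[23,-1.5,0,0,0,0],[23,-1.5,0,0,0,0]],
  ],
)

```text
t: 15.13
position: [0.6414, -0.0274, 0.0356]
tool_rot: [0.103, 3.14, 0.0]
wrist_force: [0.1, 0.1, -2.3]
finger_gap: 0.573
gripper_force: 44.1
```

Call:
apply_moves(
  steps=[
    [[2,0,-1,0,0,0],[4,-0.2,-1,0,0,0],[6,-0.4,-1,0,0,0],[6,-0.4,-1,0,0,0]],
  ],
)

```text
t: 15.47
position: [0.6467, -0.0277, 0.0355]
tool_rot: [0.103, 3.139, 0.0]
wrist_force: [-2.8, 0.4, 4.6]
finger_gap: 0.578
gripper_force: 45.0
```

Call:
apply_moves(
  steps=[
    [[1,0,0,0,0,0],[2,0,0,0,0,0],[3,-0.2,0,0,0,0],[3,-0.2,0,0,0,0]],
  ],
)

```text
t: 15.8
position: [0.6495, -0.0279, 0.0355]
tool_rot: [0.103, 3.14, 0.0]
wrist_force: [-3.8, 2.1, 5.4]
finger_gap: 0.573
gripper_force: 45.0
```

Call:
apply_moves(
  steps=[
    [[1,0,0,0,0,0],[2,0,0,0,0,0],[2,0,0,0,0,0]],
  ],
)

```text
t: 16.05
position: [0.6514, -0.0279, 0.0355]
tool_rot: [0.103, 3.14, -0.0]
wrist_force: [-3.9, 1.0, 5.4]
finger_gap: 0.571
gripper_force: 45.0
```

Call:
apply_moves(
  steps=[
    [[1,0,0,0,0,0],[1.5,0,0,0,0,0],[1.5,0,0,0,0,0]],
  ],
)

```text
t: 16.3
position: [0.652, -0.0279, 0.0355]
tool_rot: [-0.102, -3.138, 0.0]
wrist_force: [-9.6, 0.4, 8.9]
finger_gap: 0.574
gripper_force: 45.3
```

Call:
apply_moves(
  steps=[
    [[1,0,0,0,0,0],[1,0,0,0,0,0]],
  ],
)

```text
t: 16.47
position: [0.6521, -0.0279, 0.0355]
tool_rot: [-0.102, -3.136, 0.0]
wrist_force: [-15.3, 0.3, 11.9]
finger_gap: 0.573
gripper_force: 45.7
```

Call:
apply_moves(
  steps=[
    [[0,0,0,0,0,0],[0,0,0,0,0,0],[0,0,0,0,0,0]],
  ],
  hand=0.3,
)

```text
t: 16.72
position: [0.6542, -0.028, 0.0348]
tool_rot: [0.103, 3.139, -0.0]
wrist_force: [-0.1, 0.1, -0.7]
finger_gap: 0.695
gripper_force: 0.0
```

Call:
apply_moves(
  steps=[
    [[0,0,15,0,0,0],[0,0,45,0,0,0],[0,0,80,0,0,0],[-40,0,90,0,0,0],[-80,0,90,0,0,0]],
  ],
)

```text
t: 17.13
position: [0.5765, -0.028, 0.1279]
tool_rot: [0.102, 3.134, -0.0]
wrist_force: [-0.9, 0.5, 0.3]
finger_gap: 0.698
gripper_force: 0.0
```

Call:
apply_moves(
  steps=[
    [[-65,85,0,0,0,-35],[-65,85,0,0,0,-35],[-65,85,0,0,0,-35],[-65,85,0,0,0,-35],[-65,85,0,0,0,-35]],
  ],
  hand=0.25,
)

```text
t: 17.55
position: [0.5084, 0.0583, 0.1253]
tool_rot: [1.048, 2.96, 0.001]
wrist_force: [0.7, -1.3, -0.4]
finger_gap: 0.75
gripper_force: 0.0
```

Run:
```python
from h import *
st();im=snap('top','t7',0);blocks(im,vmin=190);blocks(im,.04,120)
im2=snap('scene','s7',0);c2=cv2.cvtColor(im2['color'],cv2.COLOR_RGB2BGR)[130:250,170:290]
c=cv2.cvtColor(im['color'],cv2.COLOR_RGB2BGR)[120:200,255:355]
cv2.imwrite('pics/c8.png',np.hstack([cv2.resize(c,(500,400),interpolation=cv2.INTER_CUBIC),cv2.resize(c2,(300,400))]))
```

```text
t 17.6 p [508.4  58.3 125.3] yaw 51.0 gap 63.7 gf 0.0 F [ 0.7 -1.3 -0.4] q6 0.79
blk [426.9 256.2] [33.7 56.9] 26.8 n 290 z 0.0288
blk [648.4 -27.5] [51.  55.6] 85.7 n 379 z 0.0405
blk [426.  253.2] [33.3 56.2] 26.8 n 290 z 0.0288
```

View pics/c8.png

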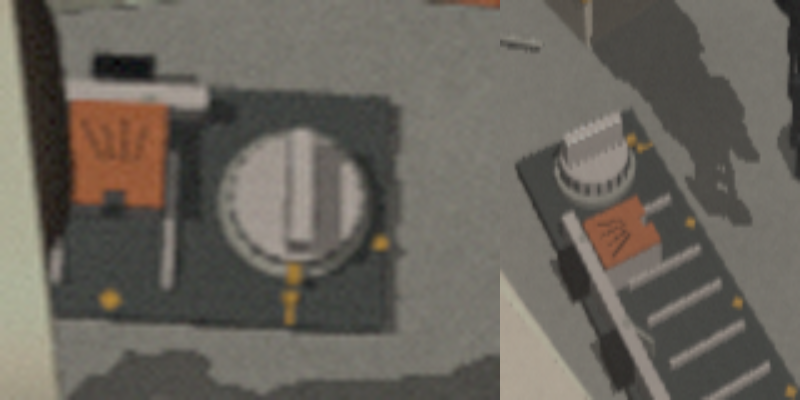

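Large block is home with its nick at the front; collar pointer at the open mark. On to the medium block.

Call:
apply_moves(
  steps=[
    [[-66,85,-40,0,0,-30.8],[-66,85,-40,0,0,-30.8],[-66,85,-40,0,0,-30.8],[-66,85,-40,0,0,-30.8],[-66,85,-40,0,0,-30.8]],
  ],
  hand=0.22,
)

```text
t: 18.07
position: [0.4417, 0.1431, 0.0839]
tool_rot: [-1.791, -2.58, 0.001]
wrist_force: [0.8, 0.3, 0.1]
finger_gap: 0.781
gripper_force: 0.0
```

Call:
apply_moves(
  steps=[
    [[0,0,0,0,0,0],[0,0,0,0,0,0],[0,0,0,0,0,0]],
  ],
)

```text
t: 18.32
position: [0.4432, 0.1418, 0.0849]
tool_rot: [1.787, 2.584, 0.0]
wrist_force: [1.1, 0.7, 0.2]
finger_gap: 0.781
gripper_force: 0.0
```

Run:
```python
from h import *
st();im2=snap('scene','s8',0)
# medium block top in scene view, by colour
hsv=cv2.cvtColor(im2['color'],cv2.COLOR_RGB2HSV);m=cv2.inRange(hsv,(0,110,80),(14,255,255));P=cloud(im2)*1000
n,l,s,c=cv2.connectedComponentsWithStats(m)
for i in range(1,n):
    p=P[l==i]; q=np.median(p,0)
    if s[i,4]>60 and q[0]<500: print(s[i,4],q.round(1),cv2.minAreaRect(p[np.abs(p[:,2]-28)<5][:,:2].astype(np.float32)))
```

```text
t 18.3 p [443.2 141.8  84.9] yaw 20.7 gap 66.4 gf 0.0 F [1.1 0.7 0.2] q6 1.52
1388 [ 318.5 -666.9   20.8] ((310.37237548828125, -673.38427734375), (97.81224822998047, 296.1330871582031), 75.5361099243164)
286 [446.3 144.7  28.4] ((443.62158203125, 143.06576538085938), (43.997840881347656, 55.46452713012695), 23.14834976196289)
295 [429.8 255.1  28.5] ((429.3548583984375, 256.35479736328125), (36.40065383911133, 55.18007278442383), 25.669742584228516)
```

Call:
apply_moves(
  steps=[
    [[0,0,-30,0,0,0],[0,0,-63,0,0,0],[0,0,-63,0,0,0],[0,0,-63,0,0,0]],
  ],
)

```text
t: 18.7
position: [0.4419, 0.1414, 0.021]
tool_rot: [-1.79, -2.58, 0.004]
wrist_force: [0.4, -0.2, 1.6]
finger_gap: 0.78
gripper_force: 0.0
```

Call:
apply_moves(
  steps=[
    [[0,0,0,0,0,0],[0,0,0,0,0,0],[0,0,0,0,0,0],[0,0,0,0,0,0]],
  ],
  hand=1,
)

```text
t: 19.03
position: [0.4442, 0.1424, 0.024]
tool_rot: [1.79, 2.579, 0.004]
wrist_force: [-0.7, -1.3, 6.8]
finger_gap: 0.482
gripper_force: 41.8
```

```bash
python3 -c "
from h import *
st()"
```

```text
t 19.0 p [444.2 142.4  24. ] yaw 20.5 gap 41.0 gf 41.8 F [-0.7 -1.3  6.8] q6 1.52
```

Call:
apply_moves(
  steps=[
    [[0,0,35,0,0,0],[0,0,75,0,0,0],[25,3,75,0,0,7],[50,5,75,0,0,14],[75,5,75,0,0,21]],
  ],
)

```text
t: 19.45
position: [0.5196, 0.1476, 0.099]
tool_rot: [1.281, 2.866, 0.004]
wrist_force: [-0.3, 0.6, -2.0]
finger_gap: 0.477
gripper_force: 42.2
```

Call:
apply_moves(
  steps=[
    [[33,5,0,0,0,7],[66,5,0,0,0,14],[90,5,0,0,0,21],[111,5,0,0,0,28],[111,5,0,0,0,35]],
  ],
)

```text
t: 19.87
position: [0.6321, 0.1519, 0.0966]
tool_rot: [0.362, 3.119, 0.0]
wrist_force: [0.8, 0.9, -1.8]
finger_gap: 0.481
gripper_force: 42.2
```

Call:
apply_moves(
  steps=[
    [[0,0,-20,0,0,7],[0,0,-40,0,0,9.7],[0,0,-46,0,0,9.7],[0,0,-46,0,0,9.7],[0,0,-46,0,0,9.7]],
  ],
)

```text
t: 20.28
position: [0.629, 0.1521, 0.0516]
tool_rot: [0.108, 3.139, 0.0]
wrist_force: [0.1, -0.5, -0.9]
finger_gap: 0.481
gripper_force: 42.1
```

```bash
python3 -c "
from h import *
st()"
```

```text
t 20.3 p [629.  152.1  51.6] yaw 86.0 gap 40.8 gf 42.1 F [ 0.1 -0.5 -0.9] q6 0.31
```

Call:
apply_moves(
  steps=[
    [[0,0.7,-6,0,0,0],[0,0.7,-11,0,0,0],[0,0.7,-14,0,0,0],[0,0.7,-14,0,0,0]],
  ],
)

```text
t: 20.62
position: [0.6287, 0.1528, 0.0364]
tool_rot: [-0.106, -3.139, 0.0]
wrist_force: [0.1, -0.4, -1.4]
finger_gap: 0.483
gripper_force: 42.1
```

Call:
apply_moves(
  steps=[
    [[0,0,-2,0,0,0],[0,0,-2,0,0,0],[0,0,-2,0,0,0]],
  ],
)

```text
t: 20.87
position: [0.6289, 0.1528, 0.0361]
tool_rot: [0.106, 3.139, 0.0]
wrist_force: [-2.9, -2.1, 5.8]
finger_gap: 0.48
gripper_force: 43.0
```

Call:
apply_moves(
  steps=[
    [[6,-0.4,0.5,0,0,0],[12,-0.8,0.5,0,0,0],[18,-1.2,0.5,0,0,0],[24,-1.6,0.5,0,0,0],[24,-1.6,0.5,0,0,0]],
  ],
)

```text
t: 21.28
position: [0.6546, 0.1513, 0.0361]
tool_rot: [0.106, 3.138, 0.001]
wrist_force: [0.4, 0.6, 3.8]
finger_gap: 0.482
gripper_force: 42.9
```

Call:
apply_moves(
  steps=[
    [[2,-0.1,0,0,0,0],[4,-0.2,0,0,0,0],[6,-0.4,0,0,0,0],[8,-0.5,0,0,0,0],[8,-0.5,0,0,0,0]],
  ],
)

```text
t: 21.7
position: [0.6617, 0.1509, 0.0361]
tool_rot: [0.105, 3.139, 0.001]
wrist_force: [-3.5, 1.0, 6.8]
finger_gap: 0.482
gripper_force: 43.2
```

Call:
apply_moves(
  steps=[
    [[1,0,0,0,0,0],[2,0,0,0,0,0],[2,0,0,0,0,0]],
  ],
)

```text
t: 21.95
position: [0.6632, 0.1508, 0.0361]
tool_rot: [-0.105, -3.14, -0.001]
wrist_force: [-5.4, -0.3, 8.4]
finger_gap: 0.476
gripper_force: 43.3
```

Call:
apply_moves(
  steps=[
    [[1,0,0,0,0,0],[1.5,0,0,0,0,0],[1.5,0,0,0,0,0]],
  ],
)

```text
t: 22.2
position: [0.6633, 0.1508, 0.0361]
tool_rot: [-0.105, -3.137, -0.001]
wrist_force: [-13.9, -1.0, 11.2]
finger_gap: 0.479
gripper_force: 43.7
```

Call:
apply_moves(
  steps=[
    [[1,0,0,0,0,0],[1,0,0,0,0,0]],
  ],
)

```text
t: 22.37
position: [0.6633, 0.1508, 0.0361]
tool_rot: [-0.104, -3.135, -0.0]
wrist_force: [-18.3, -0.5, 13.9]
finger_gap: 0.482
gripper_force: 44.1
```

Call:
apply_moves(
  steps=[
    [[0,0,0,0,0,0],[0,0,0,0,0,0],[0,0,0,0,0,0]],
  ],
  hand=0.4,
)

```text
t: 22.62
position: [0.666, 0.1506, 0.0351]
tool_rot: [0.106, 3.139, -0.0]
wrist_force: [0.2, 0.9, -0.3]
finger_gap: 0.6
gripper_force: 0.0
```

Call:
apply_moves(
  steps=[
    [[0,0,15,0,0,0],[0,0,45,0,0,0],[0,0,80,0,0,0],[-40,0,90,0,0,0],[-80,0,90,0,0,0]],
  ],
)

```text
t: 23.03
position: [0.5883, 0.1511, 0.1284]
tool_rot: [0.107, 3.134, 0.003]
wrist_force: [0.1, 0.1, 0.1]
finger_gap: 0.596
gripper_force: 0.0
```

Call:
apply_moves(
  steps=[
    [[-78,10,0,0,0,-35],[-78,10,0,0,0,-35],[-78,10,0,0,0,-35],[-78,10,0,0,0,-35],[-78,10,0,0,0,-35]],
  ],
  hand=0.3,
)

```text
t: 23.45
position: [0.5073, 0.1608, 0.1258]
tool_rot: [1.053, 2.959, 0.001]
wrist_force: [0.6, 0.9, 0.4]
finger_gap: 0.699
gripper_force: 0.0
```

Run:
```python
from h import *
st();im=snap('top','t9',0);blocks(im,vmin=190);blocks(im,.04,120)
im2=snap('scene','s9',0);hsv=cv2.cvtColor(im2['color'],cv2.COLOR_RGB2HSV);m=cv2.inRange(hsv,(0,110,80),(14,255,255));P=cloud(im2)*1000
n,l,s,c=cv2.connectedComponentsWithStats(m)
for i in range(1,n):
    p=P[l==i]; q=np.median(p,0)
    if 60<s[i,4]<900: print(s[i,4],q.round(1),cv2.minAreaRect(p[np.abs(p[:,2]-q[2])<5][:,:2].astype(np.float32)))
```

```text
t 23.4 p [507.3 160.8 125.8] yaw 50.8 gap 59.4 gf 0.0 F [0.6 0.9 0.4] q6 0.99
blk [658.6 151.3] [42.9 54.7] 89.6 n 321 z 0.0405
blk [648.4 -27.8] [51.  55.8] 86.1 n 390 z 0.0409
93 [ 685.7 -361.5   24.6] ((685.46435546875, -363.96636962890625), (16.439088821411133, 69.51437377929688), 45.52057647705078)
371 [651.9 -28.6  40.6] ((650.2592163085938, -28.245746612548828), (53.75735855102539, 56.86177062988281), 87.943115234375)
298 [430.6 255.5  28.5] ((429.06439208984375, 256.0351257324219), (36.98139953613281, 55.131492614746094), 25.382307052612305)
429 [663.3 150.6  40.5] ((662.51708984375, 150.1021270751953), (44.42967224121094, 56.06183624267578), 87.43667602539062)
```

Call:
apply_moves(
  steps=[
    [[-79,95,-40,0,0,-24.4],[-79,95,-40,0,0,-24.4],[-79,95,-40,0,0,-24.4],[-79,95,-40,0,0,-24.4],[-79,95,-40,0,0,-24.4]],
  ],
)

```text
t: 23.97
position: [0.4264, 0.2573, 0.084]
tool_rot: [-1.643, -2.676, 0.002]
wrist_force: [0.2, -0.3, 0.3]
finger_gap: 0.7
gripper_force: 0.0
```

Call:
apply_moves(
  steps=[
    [[0,0,0,0,0,0],[0,0,0,0,0,0],[0,0,0,0,0,0]],
  ],
)

```text
t: 24.22
position: [0.4293, 0.2552, 0.0857]
tool_rot: [1.645, 2.676, 0.001]
wrist_force: [-0.1, -0.4, 1.2]
finger_gap: 0.699
gripper_force: 0.0
```

Run:
```python
from h import *
st();im2=snap('scene','s10',0);hsv=cv2.cvtColor(im2['color'],cv2.COLOR_RGB2HSV);m=cv2.inRange(hsv,(0,110,80),(14,255,255));P=cloud(im2)*1000
n,l,s,c=cv2.connectedComponentsWithStats(m)
for i in range(1,n):
    p=P[l==i]; q=np.median(p,0)
    if 60<s[i,4]<900: print(s[i,4],q.round(1),cv2.minAreaRect(p[np.abs(p[:,2]-q[2])<5][:,:2].astype(np.float32)))
```

```text
t 24.2 p [429.3 255.2  85.7] yaw 26.8 gap 59.4 gf 0.0 F [-0.1 -0.4  1.2] q6 1.64
92 [ 684.2 -362.9   23.7] ((685.5560302734375, -364.44415283203125), (20.66940689086914, 72.08641815185547), 37.382286071777344)
368 [651.6 -28.5  40.5] ((650.613525390625, -28.46856117248535), (53.3506965637207, 55.98630142211914), 87.95233154296875)
271 [432.4 258.5  28.4] ((428.84552001953125, 255.97669982910156), (37.872657775878906, 54.73760223388672), 28.923114776611328)
430 [663.8 150.9  40.5] ((662.3893432617188, 151.10072326660156), (43.73554229736328, 56.04208755493164), 87.61186981201172)
```

Call:
apply_moves(
  steps=[
    [[0,0,-30,0,0,0],[0,0,-63.5,0,0,0],[0,0,-63.5,0,0,0],[0,0,-63.5,0,0,0]],
  ],
)

```text
t: 24.6
position: [0.4278, 0.2546, 0.0211]
tool_rot: [-1.647, -2.674, 0.004]
wrist_force: [1.0, -0.5, 0.6]
finger_gap: 0.697
gripper_force: 0.0
```

Call:
apply_moves(
  steps=[
    [[0,0,0,0,0,0],[0,0,0,0,0,0],[0,0,0,0,0,0],[0,0,0,0,0,0],[0,0,0,0,0,0]],
  ],
  hand=1,
)

```text
t: 25.02
position: [0.4297, 0.2562, 0.0241]
tool_rot: [1.646, 2.674, 0.005]
wrist_force: [-0.3, -1.6, 6.6]
finger_gap: 0.385
gripper_force: 41.5
```

```bash
python3 -c "
from h import *
st()"
```

```text
t 25.0 p [429.7 256.2  24.1] yaw 26.8 gap 32.7 gf 41.5 F [-0.3 -1.6  6.6] q6 1.64
```

Call:
apply_moves(
  steps=[
    [[0,0,40,0,0,0],[0,0,80,0,0,0],[25,-25,80,0,0,7],[50,-50,80,0,0,14],[75,-75,80,0,0,21]],
  ],
)

```text
t: 25.43
position: [0.5039, 0.1813, 0.1041]
tool_rot: [1.132, 2.928, 0.004]
wrist_force: [0.7, 0.1, -1.2]
finger_gap: 0.387
gripper_force: 40.8
```

Call:
apply_moves(
  steps=[
    [[25,-25,0,0,0,7],[50,-50,0,0,0,14],[75,-75,0,0,0,21],[100,-100,0,0,0,28],[119,-117,0,0,0,35]],
  ],
)

```text
t: 25.85
position: [0.6234, 0.0622, 0.1027]
tool_rot: [0.203, 3.133, -0.0]
wrist_force: [-1.0, 0.8, -0.8]
finger_gap: 0.395
gripper_force: 40.8
```

Call:
apply_moves(
  steps=[
    [[0,0,0,0,0,3.4],[0,0,-20,0,0,3.4],[0,0,-50,0,0,3.4],[0,0,-50,0,0,3.4],[0,0,-50,0,0,3.4]],
  ],
)

```text
t: 26.27
position: [0.6206, 0.0644, 0.0512]
tool_rot: [-0.118, -3.137, 0.001]
wrist_force: [-0.4, -0.4, -0.7]
finger_gap: 0.387
gripper_force: 40.7
```

```bash
python3 -c "
from h import *
st()"
```

```text
t 26.3 p [620.6  64.4  51.2] yaw 85.7 gap 32.9 gf 40.7 F [-0.4 -0.4 -0.7] q6 0.18
```

Call:
apply_moves(
  steps=[
    [[0,-1.2,0,0,0,0.4],[0,-1.2,-6,0,0,0.4],[0,-1.2,-12,0,0,0.4],[0,-1.2,-14,0,0,0.4],[0,-1.2,-14,0,0,0.4]],
  ],
)

```text
t: 26.68
position: [0.6212, 0.0634, 0.0374]
tool_rot: [-0.107, -3.139, 0.0]
wrist_force: [-0.4, 0.1, -2.0]
finger_gap: 0.388
gripper_force: 40.7
```

Call:
apply_moves(
  steps=[
    [[0,0,-2,0,0,0],[0,0,-2,0,0,0],[0,0,-2,0,0,0]],
  ],
)

```text
t: 26.93
position: [0.6218, 0.0634, 0.0362]
tool_rot: [0.107, 3.139, 0.0]
wrist_force: [-0.4, 0.2, 0.7]
finger_gap: 0.39
gripper_force: 41.0
```

Floor contact at the expected height; push in.

Call:
apply_moves(
  steps=[
    [[6,-0.4,0,0,0,0],[12,-0.8,0,0,0,0],[18,-1.2,0,0,0,0],[24,-1.6,0,0,0,0],[24,-1.6,0,0,0,0]],
  ],
)

```text
t: 27.35
position: [0.6472, 0.0618, 0.0362]
tool_rot: [0.107, 3.138, 0.001]
wrist_force: [1.8, 0.3, 4.4]
finger_gap: 0.387
gripper_force: 41.4
```

Call:
apply_moves(
  steps=[
    [[2,-0.1,0,0,0,0],[4,-0.2,0,0,0,0],[6,-0.4,0,0,0,0],[8,-0.5,0,0,0,0],[8,-0.5,0,0,0,0]],
  ],
)

```text
t: 27.77
position: [0.654, 0.0613, 0.0362]
tool_rot: [0.107, 3.14, 0.0]
wrist_force: [-3.0, -0.0, 5.8]
finger_gap: 0.388
gripper_force: 41.7
```

Call:
apply_moves(
  steps=[
    [[1,0,0,0,0,0],[2,0,0,0,0,0],[2,0,0,0,0,0]],
  ],
)

```text
t: 28.02
position: [0.6557, 0.0613, 0.0362]
tool_rot: [-0.107, -3.14, -0.0]
wrist_force: [-3.6, -0.0, 6.7]
finger_gap: 0.384
gripper_force: 41.7
```

Call:
apply_moves(
  steps=[
    [[1,0,0,0,0,0],[1.5,0,0,0,0,0],[1.5,0,0,0,0,0]],
  ],
)

```text
t: 28.27
position: [0.6569, 0.0613, 0.0362]
tool_rot: [-0.107, -3.139, -0.0]
wrist_force: [-5.4, 0.0, 7.4]
finger_gap: 0.384
gripper_force: 41.8
```

Call:
apply_moves(
  steps=[
    [[1,0,0,0,0,0],[1.5,0,0,0,0,0],[1.5,0,0,0,0,0]],
  ],
)

```text
t: 28.52
position: [0.657, 0.0613, 0.0362]
tool_rot: [-0.107, -3.136, 0.0]
wrist_force: [-12.6, -0.6, 12.2]
finger_gap: 0.39
gripper_force: 42.4
```

Call:
apply_moves(
  steps=[
    [[0.8,0,0,0,0,0],[0.8,0,0,0,0,0],[0.8,0,0,0,0,0]],
  ],
)

```text
t: 28.77
position: [0.657, 0.0613, 0.0362]
tool_rot: [-0.106, -3.135, 0.0]
wrist_force: [-17.4, 0.3, 13.6]
finger_gap: 0.389
gripper_force: 42.6
```

Call:
apply_moves(
  steps=[
    [[0,0,0,0,0,0],[0,0,0,0,0,0],[0,0,0,0,0,0]],
  ],
  hand=0.5,
)

```text
t: 29.02
position: [0.6597, 0.0612, 0.0355]
tool_rot: [0.107, 3.139, -0.0]
wrist_force: [-0.3, 0.2, -0.9]
finger_gap: 0.496
gripper_force: 0.0
```

Call:
apply_moves(
  steps=[
    [[0,0,15,0,0,0],[0,0,45,0,0,0],[0,0,80,0,0,0],[-30,-20,100,0,0,0],[-60,-50,100,0,0,0]],
  ],
)

```text
t: 29.43
position: [0.6022, 0.013, 0.1401]
tool_rot: [0.103, 3.133, 0.001]
wrist_force: [1.2, -0.3, 0.6]
finger_gap: 0.498
gripper_force: 0.0
```

Call:
apply_moves(
  steps=[
    [[-60,-190,0,0,0,0],[-60,-190,0,0,0,0],[-60,-190,0,0,0,0],[-60,-190,0,0,0,0],[-60,-190,0,0,0,0]],
  ],
)

```text
t: 29.85
position: [0.5389, -0.1808, 0.1359]
tool_rot: [0.108, 3.139, -0.001]
wrist_force: [1.0, -0.6, 0.5]
finger_gap: 0.503
gripper_force: 0.0
```

Run:
```python
from h import *
st();im=snap('top','t11',0);blocks(im,.04,120)
im2=snap('scene','s11',0);c2=cv2.cvtColor(im2['color'],cv2.COLOR_RGB2BGR)[150:300,170:310]
c=cv2.cvtColor(im['color'],cv2.COLOR_RGB2BGR)[120:200,180:280]
cv2.imwrite('pics/c9.png',np.hstack([cv2.resize(c,(400,320),interpolation=cv2.INTER_CUBIC),cv2.resize(c2,(299,320),interpolation=cv2.INTER_CUBIC)]))
```

```text
t 29.9 p [ 538.9 -180.8  135.9] yaw 86.0 gap 42.7 gf 0.0 F [ 1.  -0.6  0.5] q6 -0.25
blk [658.6 151.4] [42.8 54.7] 89.5 n 320 z 0.0406
blk [653.8  60.4] [57.5 34.3] 0.2 n 258 z 0.0406
blk [648.2 -28. ] [50.9 56.1] 86.6 n 390 z 0.0407
```

View pics/c9.png

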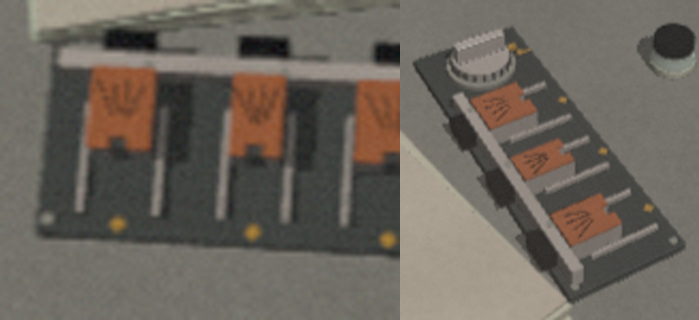

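All three blocks are seated at the stop with nicks towards the brass marks. Now lock the collar.

Call:
apply_moves(
  steps=[
    [[89,58,-25,0,0,0],[89,58,-25,0,0,0],[89,58,-25,0,0,0],[89,58,-25,0,0,0],[89,58,-25,0,0,0]],
  ],
)

```text
t: 30.37
position: [0.6295, -0.1188, 0.1094]
tool_rot: [-0.104, -3.138, -0.0]
wrist_force: [-0.7, -0.3, -0.5]
finger_gap: 0.502
gripper_force: 0.0
```

```bash
python3 -c "
from h import *
st()"
```

```text
t 30.4 p [ 629.5 -118.8  109.4] yaw 86.2 gap 42.7 gf 0.0 F [-0.7 -0.3 -0.5] q6 -0.12
```

Call:
apply_moves(
  steps=[
    [[0,-3.9,-30,0,0,0],[0,-3.9,-55,0,0,0],[0,-3.9,-55,0,0,0],[0,-3.9,-55,0,0,0]],
  ],
)

```text
t: 30.7
position: [0.6276, -0.1243, 0.0554]
tool_rot: [-0.108, -3.137, -0.0]
wrist_force: [0.2, 0.6, 0.7]
finger_gap: 0.499
gripper_force: 0.0
```

Call:
apply_moves(
  steps=[
    [[0,0,0,0,0,0],[0,0,0,0,0,0],[0,0,0,0,0,0],[0,0,0,0,0,0]],
  ],
  hand=1,
)

```text
t: 31.03
position: [0.6299, -0.123, 0.0583]
tool_rot: [0.106, 3.136, 0.003]
wrist_force: [-0.9, 6.5, 5.4]
finger_gap: 0.13
gripper_force: 41.2
```

```bash
python3 -c "
from h import *
st()"
```

```text
t 31.0 p [ 629.9 -123.    58.3] yaw 86.1 gap 11.1 gf 41.2 F [-0.9  6.5  5.4] q6 -0.13
```

Call:
apply_moves(
  steps=[
    [[0,0.7,0,0,0,6.9],[0,1,0,0,0,13.8],[0,1,0,0,0,20.7],[0,1,0,0,0,27.6],[0,1,0,0,0,34.5]],
  ],
)

```text
t: 31.45
position: [0.6296, -0.1217, 0.0583]
tool_rot: [-0.838, 3.024, 0.002]
wrist_force: [-3.2, 9.6, 7.1]
finger_gap: 0.129
gripper_force: 41.3
```

Call:
apply_moves(
  steps=[
    [[0,0,0,0,0,6.9],[0,0,0,0,0,13.8],[0,0,0,0,0,20.7],[0,0,0,0,0,27.6],[0,0,0,0,0,34.4]],
  ],
)

```text
t: 31.87
position: [0.6287, -0.1209, 0.0583]
tool_rot: [-1.696, 2.641, 0.004]
wrist_force: [-8.5, 12.3, 10.0]
finger_gap: 0.126
gripper_force: 41.7
```

Call:
apply_moves(
  steps=[
    [[0,0,0,0,0,0],[0,0,0,0,0,0]],
  ],
)

```text
t: 32.03
position: [0.6287, -0.1208, 0.0583]
tool_rot: [-1.69, 2.645, 0.004]
wrist_force: [-7.1, 12.4, 9.6]
finger_gap: 0.124
gripper_force: 41.7
```

```bash
python3 -c "
from h import *
st()"
```

```text
t 32.0 p [ 628.7 -120.8   58.3] yaw 155.1 gap 10.5 gf 41.7 F [-7.1 12.4  9.6] q6 -1.33
```

Call:
apply_moves(
  steps=[
    [[0,0,0,0,0,0],[0,0,0,0,0,0],[0,0,0,0,0,0]],
  ],
  hand=0.6,
)

```text
t: 32.28
position: [0.6294, -0.1233, 0.0568]
tool_rot: [-1.687, 2.649, -0.002]
wrist_force: [-0.4, -0.3, 0.6]
finger_gap: 0.401
gripper_force: 0.0
```

Call:
apply_moves(
  steps=[
    [[0,0,30,0,0,0],[0,0,60,0,0,0],[0,0,100,0,0,0],[-40,0,110,0,0,0],[-80,0,110,0,0,0]],
  ],
)

```text
t: 32.7
position: [0.5515, -0.1239, 0.1698]
tool_rot: [-1.686, 2.645, -0.008]
wrist_force: [-0.1, 0.2, 0.1]
finger_gap: 0.398
gripper_force: 0.0
```

Call:
apply_moves(
  steps=[
    [[-130,-160,20,0,0,0],[-130,-160,20,0,0,0],[-130,-160,20,0,0,0],[-130,-160,20,0,0,0],[-130,-160,20,0,0,0]],
  ],
)

```text
t: 33.12
position: [0.4174, -0.2845, 0.1867]
tool_rot: [-1.688, 2.649, -0.002]
wrist_force: [0.5, -1.3, 0.5]
finger_gap: 0.396
gripper_force: 0.0
```

Run:
```python
from h import *
st();im=snap('top','t12',0);blocks(im,.04,120)
im2=snap('scene','s12',0);c2=cv2.cvtColor(im2['color'],cv2.COLOR_RGB2BGR)[100:300,150:330]
c=cv2.cvtColor(im['color'],cv2.COLOR_RGB2BGR)[120:200,180:345]
cv2.imwrite('pics/c10.png',np.vstack([cv2.resize(c,(600,291),interpolation=cv2.INTER_CUBIC),cv2.copyMakeBorder(cv2.resize(c2,(270,300),interpolation=cv2.INTER_CUBIC),0,0,0,330,0)]))
g=lambda x,y,z:at(im,180+x*165/600,120+y*80/291,z)*1000
# pointer: yellow pixels
hsv=cv2.cvtColor(im['color'],cv2.COLOR_RGB2HSV);m=cv2.inRange(hsv,(12,120,110),(30,255,255));n,l,s,ct=cv2.connectedComponentsWithStats(m)
for i in range(1,n):
    if s[i,4]>2 and 120<ct[i][1]<200 and ct[i][0]<345: print(s[i,4],ct[i].round(1),(at(im,*ct[i],.02)*1000).round(1))
```

```text
t 33.1 p [ 417.4 -284.5  186.7] yaw 155.0 gap 33.6 gf 0.0 F [ 0.5 -1.3  0.5] q6 -1.73
blk [658.6 151.4] [42.8 54.7] 89.5 n 321 z 0.0406
blk [653.9  61.7] [35.2 56. ] 86.3 n 258 z 0.0404
blk [648.4 -27.8] [51.  55.8] 86.1 n 388 z 0.0408
96 [117.5 158.8] [633.7 401.7  20. ]
4 [330.5 168.5] [ 603.2 -165.8   20. ]
8 [209.  175.5] [586.2 155.   20. ]
10 [242.7 177.7] [579.7  65.8  20. ]
12 [276.5 179.5] [574.4 -23.2  20. ]
14 [312.6 180.8] [ 570.3 -117.7   20. ]
```

View pics/c10.png

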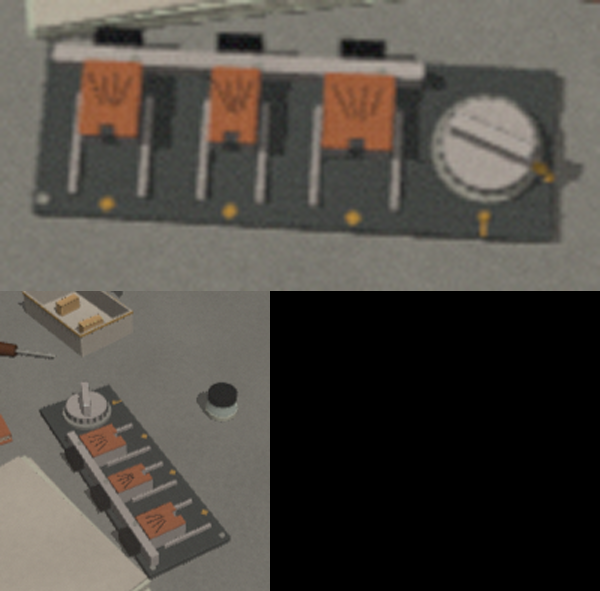

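Run:
```python
from h import *
im=load('t12');c=im['color'].astype(float);r=c[...,0]-c[...,2]
r=cv2.GaussianBlur(r,(0,0),.6)
for name,u,v,hw in(('m',210,147,10),('s',245,149,8),('l',279,151,12)):
    th=r[v-4:v+4,u-4:u+4].mean()/2
    T=[]
    for x in range(u-hw+3,u+hw-2):           # far edge, per column
        col=r[v-16:v,x]; k=np.where((col[:-1]<th)&(col[1:]>=th))[0]
        if len(k): y=v-16+k[-1]+(th-col[k[-1]])/(col[k[-1]+1]-col[k[-1]]); T.append(at(im,x,y,.04)[:2]*1000)
    T=np.array(T); p=np.polyfit(T[:,1],T[:,0],1); y0=T[:,1].mean()
    print(name,'edge ang',np.degrees(np.arctan(p[0])).round(1),'edge mid',np.polyval(p,y0).round(1),y0.round(1),'resid',np.std(T[:,0]-np.polyval(p,T[:,1])).round(2))
```

```text
m edge ang 3.5 edge mid 689.0 151.8 resid 0.38
s edge ang 5.0 edge mid 683.5 59.2 resid 0.16
l edge ang 3.8 edge mid 677.6 -30.3 resid 0.58
```

```bash
python3 -c "
from cell import arm
print(arm.hand_in())"
```

```text
the job is handed in; nothing more can be done
None
```

The job is handed in after about 33 s of robot time, with no verdict shown: collar opened first, both packing sticks moved to the tin, all three blocks pushed firmly against their stops with nicks to the front (levers too small to check in the images), then the collar turned to the locked mark.

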